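# Steady the glaze scale

### The job

The glaze scale rocks because one of its levelling feet, the one at the corner nearest the robot on the robot's left, hangs just clear of the bench. With the pan still empty, turn that foot's knob, under the end of the frame arm, clockwise as seen from above until the foot bears firmly on the bench and carries its fair share of the load, so that the scale stands on all four feet; do not force it, and do not screw it so far that the scale rocks the other way. Then stand the large test weight gently upright in the middle of the pan for the check weighing, without pushing the scale out of place or disturbing the other things.

Things in the scene. Friction and masses are not known exactly. Their poses are not given: they have to be found in the camera images.
- scale: Bench scale, about 6 kg, loose on the bench. Origin: its centre, at bench level; x points to the console side (away from the robot), y left, z up. Grey X-shaped frame of bars 22 mm wide, 50 to 62 mm above the bench, with four round ends at (+-120, +-120) mm, each on a levelling foot. Steel pan over the centre, white console box (top at 70 mm) at x 120 to 180 mm.
- pan (a point): Centre of the flat top of the pan, 79 mm above the bench; the pan is 180 mm across.
- knob: Slack levelling foot at (-120, +120) mm of the scale: black ribbed knob, 60 mm across, 20 mm thick, hung under the arm end, 56 mm rubber foot below. Origin: centre of the knob on its vertical screw axis, about 34 mm up. Knob, screw and rubber move as one, 1.25 mm down per radian clockwise from above, and stay where left. Rubber wear is unknown: it hangs 0.6 to 3.7 mm clear; find the touch by feel.
- foot_near_right: The other foot on the robot's side, at (-120, -120) mm of the scale: looks the same, but its lock ring is done up and it does not turn. Origin 34 mm up. At the start it carries the near side alone, about 21 N; half of that on it and half on the slack foot is right. That comes about 0.7 rad of turning after the slack foot first touches; after about 1.4 rad this foot lifts.
- foot_far_left: Locked foot at (+120, +120) mm of the scale. Origin 34 mm above the bench.
- foot_far_right: Locked foot at (+120, -120) mm of the scale. Origin 34 mm above the bench.
- weight_500: The large test weight: brass cylinder, 38 mm across and 48 mm high, with a small knob head up to 66 mm; 500 g. Origin: centre of its underside, z up. It stands on the bench in a row with two smaller ones, in any order.
- weight_200: Bystander: the middle test weight, same shape, 28 mm across, 49 mm high over all. Origin: centre of its underside.
- weight_100: Bystander: the small test weight, 22 mm across, 39 mm high over all. Origin: centre of its underside.
- bisque_cup: Bystander: unglazed reddish beaker standing on its rim, 76 mm across at the bottom and 85 mm high. Origin: centre of its underside.
- oxide_jar: Bystander: white jar with black cap, 68 mm across, 100 mm high. Origin: centre of its underside.
- table: The wooden bench; its top is at height 0. The knob turns freely with about 0.06 N m; once its rubber rubs on the bench the moment on the fingers rises with the load, to about 0.17 N m at an even share and 0.3 N m when the other near foot lifts (a fifth more or less with the friction of the day). Pressing down on the knob adds to the load while it lasts.
- frame_end (a point): Top centre of the arm end above the knob, 62 mm above the bench (a bush of 18 mm diameter stands 6 mm higher). The knob's top is 6 mm below the arm. The arm runs from here to the scale's centre only, so two fingers can come down one on each side of it, pinch the knob's rim and swing about 0.65 rad either way from square to the arm before they meet it.
Mind the look-alikes: they are no part of the job. What is shaped like the weight_500 but pink or red is not meant.

How it is judged:
On the way:
1. with the pan empty and the hand off the scale, all four feet bear on the bench with at least 5 N each (contact force between each of knob, foot_near_right, foot_far_left, foot_far_right and table above 5 N and contact force between scale and the arm below 0.1 N and contact force between scale and the fingers below 0.1 N and contact force between scale and weight_500 below 0.1 N), for 0.3 s.
At the end, for the whole second after the job is handed in: The scale stands on all four feet, each carrying at least 5 N; the 500 g weight stands upright and at rest on the pan within 30 mm of its centre (contact force between each of knob, foot_near_right, foot_far_left, foot_far_right and table above 5 N and contact force between scale and weight_500 above 3 N and horizontal distance between weight_500 and pan below 0.03 m and angle between weight_500's own z axis and vertical below 0.1 rad and linear speed of each of weight_500, scale below 0.02 m/s); the robot touches nothing.
It fails at once if the scale is pushed more than 30 mm away (distance of scale from where it was at the start of the episode above 0.03 m).
It fails at once if the slack foot is forced onto the bench with more than 45 N (contact force between knob and table above 45 N).
It fails at once if the weight is banged down on the scale with more than 70 N (contact force between scale and weight_500 above 70 N).
It fails at once if a bystander is moved by more than 20 mm (distance of any of weight_200, weight_100, bisque_cup, oxide_jar from where it was at the start of the episode above 0.02 m).
It also fails if it takes over 72 s, if anything falls off the work surface, if the arm or the gripper's body presses on something with over 40 N, if the wrist force passes 120 N, or if a joint passes its speed limit or range.

### The arm

A 6-joint arm with a two-finger parallel gripper is mounted at the origin on the work surface. World frame = base frame: x ahead of the robot, y to its left, z up, the work surface at z = 0. Lengths are in m, angles in rad, forces in N, time in s.
With the tool pointing down it reaches from about 0.3 to 0.825 m from the base axis. Payload 5.4 kg.
Tool frame: the origin (TCP) lies at the very end of the fingers, on their centre line; the grasp point (between the pads) lies 19 mm behind it; z points along the fingers, y is the line along which they close (so a half turn about z gives the same grasp; the last joint's range is limited). The gripper opens to 92 mm and grips with 3 to 60 N. Pads are 20 mm wide; open, the fingers measure 128 mm over their backs; the gripper's body (75 mm by 189 mm) begins 69 mm behind the grasp point.
Start: joints at [-1.369, 0.158, 1.597, -0, 1.386, -0.21], TCP at [0.23, -0.527, 0.215] pointing down, gripper open.
Joint ranges: [-2.91, 2.91], [-0.94, 2.29], [0.18, 2.7], [-1.29, 4.43], [0.17, 2.64], [-3, 3]. Speed limits (rad/s): [2.57, 2.57, 3.14, 3.14, 3.14, 3.14].

### API

Orientations are given as a unit quaternion [w, x, y, z].
In Python, from workcell import robot gives the robot as it stands.
- The arm moves only by the tool arm_command, never from a script. Its argument "plan" is a list of rows, each an object with "offset": the shift along the world's x, y, z in m, a list of three; "dr": the turn, a rotation vector about the world's x, y, z in degrees, a list of three; "grip": the gripper command: -1 is shut, 1 is fully open, values between are in proportion. In form: [{"offset": [dx, dy, dz], "dr": [wx, wy, wz], "grip": grip}, ...]. A call has exactly 10 rows; each row is the pose to reach, as a shift and turn from the pose commanded when the call began; what a row does not reach only later rows make up. A row lasts 1/10 s, in which the tool goes at most 50 mm and 8.59 degrees, less where a joint would pass 70% of its speed; a pose out of reach is approached as far as the arm can. A call with a gripper value outside its range is refused whole. The fingers move at their own pace and stop on an object; "grip_force" is the grip in N (left out, the last holds). Time passes only in rows, so rows that repeat a pose let the fingers close, or fill a call up. It gives the time, the measured TCP pose, the force, the opening and the grip force at its end, in the units of the state.
- robot.get_obs(): the state, without advancing time (a new reading comes with each control period).
- robot.camera(name): name is "scene" or "top"; returns a dict with "frame" (400x640x3 uint8, blue, green, red), "intrinsics" (3x3 intrinsics, pixels), "R" (3x3) and "t" (3): a world point X has camera coordinates R X + t. Camera axes: x right, y down, z forward; pixel columns grow to the right and rows downward; lengths in m; the calibration is good to about 2 mm. A picture is of the moment at which its call begins. There is no depth.
- robot.close_job(): hands the job in; it is judged then, once.
Trained networks look in the newest picture that a camera, given by its name, has taken for a name from the list of things; names that differ only in an ending like _2 or _b are one class to them, and where a whole thing is asked for, a point or a joint stands for the part that bears it (a point fixed in the world has none). Each returns a list of dicts, best first, with "conf" (0 to 1); they miss things now and then, are a little off and sometimes report something else, mostly with a low value. They report only what shows in the picture. A call takes as long as a camera call. They do not tell look-alikes from the thing itself.
- robot.recognise(target, camera): "bbox" ([centre column, centre row, width, height] in pixels, round what is visible of it).
- robot.masks_of(target, camera): "pixels" (400x640 bool, what is visible of it) and "bbox" ([centre column, centre row, width, height] in pixels, round what is visible of it).
The state is a dict: "clock": time; "joint_pos": joint angles; "qd": joint speeds; "joint_efforts": joint torques, N m; "tcp_pos": TCP position; "ee_rot": TCP orientation; "wrist_force": force on the tool from outside, world axes, zero at the start; "torque": the same for the moment, N m; "grip_width": finger opening in m; "grip_force": force on a finger pad.
Only numpy, scipy, OpenCV 4.12 (cv2) and the standard library are available. Lean on these libraries where they do the work, as an engineer would, in place of code of your own. Each camera call takes 0.05 s, during which the arm holds its last target. There are 200 camera calls.

## Working session

There is one attempt and no reset: what is moved stays moved. The work goes in short steps, Python scripts to look and compute and a tool call to move; the robot and the scene stay as the last step left them, time stands still between calls to the robot, and variables do not carry over. Pictures are saved under pics/ and viewed, at most 10 in all, crops included, and the job is handed in when it is done.

Besides the shell and the picture viewer there is one more tool, called after "Request:" as name(argument=value, ...), one argument or row to a line, values as JSON. arm_command: Moves the arm, as the interface text tells. Its arguments: {"type":"object","properties":{"plan":{"type":"array"},"grip_force":{"type":"number"}},"required":["plan"]}

```bash
mkdir -p pics; ls; cat > h.py <<'E'
import numpy as np, cv2
from workcell import robot
def ray(c,u,v):
    K=np.array(c["intrinsics"]);R=np.array(c["R"]);t=np.array(c["t"])
    d=R.T@np.linalg.solve(K,[u,v,1.]);o=-R.T@t
    return o,d
def at_z(c,u,v,z):
    o,d=ray(c,u,v);return o+d*(z-o[2])/d[2]
def proj(c,X):
    p=np.array(c["intrinsics"])@(np.array(c["R"])@np.array(X)+np.array(c["t"]));return p[:2]/p[2]
E
python3 - <<'E'
from h import *
for n in("scene","top"):
    c=robot.camera(n);cv2.imwrite(f"pics/{n}0.png",c["frame"])
    print(n,np.round(-np.array(c["R"]).T@c["t"],3))
    for t in("scale","pan","knob","foot_near_right","foot_far_left","foot_far_right","weight_500","weight_200","weight_100","bisque_cup","oxide_jar"):
        for r in robot.recognise(t,n)[:3]:
            b=r["bbox"];print(t,round(r["conf"],2),np.round(b,0),np.round(at_z(c,b[0],b[1],0.03),3))
print({k:np.round(v,3) for k,v in robot.get_obs().items()})
E
```

```text
pics
scene [ 0.861 -0.518  0.805]
scale 0.89 [339. 228. 152. 124.] [ 0.669 -0.054  0.03 ]
pan 0.71 [336. 228. 150. 129.] [ 0.664 -0.058  0.03 ]
pan 0.59 [376. 277.  29.  30.] [ 0.799 -0.135  0.03 ]
knob 0.72 [302. 178.  23.  26.] [0.512 0.045 0.03 ]
foot_near_right 0.77 [274. 256.  26.  26.] [ 0.567 -0.19   0.03 ]
foot_far_left 0.64 [393. 196.  25.  22.] [0.753 0.097 0.03 ]
foot_far_right 0.81 [378. 278.  28.  30.] [ 0.804 -0.135  0.03 ]
weight_500 0.83 [240. 326.  16.  24.] [ 0.587 -0.363  0.03 ]
weight_500 0.78 [237. 373.  24.  26.] [ 0.634 -0.441  0.03 ]
weight_500 0.77 [281. 327.  26.  32.] [ 0.665 -0.327  0.03 ]
weight_200 0.83 [240. 326.  16.  24.] [ 0.587 -0.363  0.03 ]
weight_200 0.78 [237. 373.  24.  26.] [ 0.634 -0.441  0.03 ]
weight_200 0.77 [281. 327.  26.  32.] [ 0.665 -0.327  0.03 ]
weight_100 0.83 [240. 326.  16.  24.] [ 0.587 -0.363  0.03 ]
weight_100 0.78 [237. 373.  24.  26.] [ 0.634 -0.441  0.03 ]
weight_100 0.77 [281. 327.  26.  32.] [ 0.665 -0.327  0.03 ]
bisque_cup 0.9 [330.  95.  21.  32.] [0.425 0.399 0.03 ]
bisque_cup 0.68 [264. 199. 529. 398.] [ 0.459 -0.059
[... 919 characters left out ...]
0.327  0.03 ]
weight_100 0.47 [430. 258.   6.   9.] [ 0.41  -0.371  0.03 ]
bisque_cup 0.57 [195. 261.  29.  22.] [0.409 0.389 0.03 ]
oxide_jar 0.84 [194. 195.  23.  24.] [0.626 0.399 0.03 ]
{'clock': np.float64(1.2), 'joint_pos': array([-1.369,  0.158,  1.597,  0.   ,  1.386, -0.21 ]), 'qd': array([ 0.   , -0.002, -0.   ,  0.001,  0.001, -0.002]), 'joint_efforts': array([ 1.0000e-03, -3.8558e+01, -3.2236e+01,  7.0000e-02,  3.1000e-02,
       -0.0000e+00]), 'tcp_pos': array([ 0.23 , -0.527,  0.215]), 'ee_rot': array([0.   , 0.979, 0.204, 0.   ]), 'wrist_force': array([0.614, 0.952, 0.309]), 'torque': array([0.031, 0.019, 0.015]), 'grip_force': np.float64(0.0), 'grip_width': np.float64(0.092)}
```

```bash
python3 - <<'E'
import cv2,numpy as np
a=cv2.imread("pics/scene0.png");cv2.imwrite("pics/s1.png",cv2.resize(a[150:400,200:440],None,fx=3,fy=2.4*1,interpolation=cv2.INTER_CUBIC)[:600])
b=cv2.imread("pics/top0.png");cv2.imwrite("pics/t1.png",cv2.resize(b[110:290,240:460],None,fx=3.3,fy=3.3,interpolation=cv2.INTER_CUBIC))
E
```

```text
(no output)
```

View pics/s1.png

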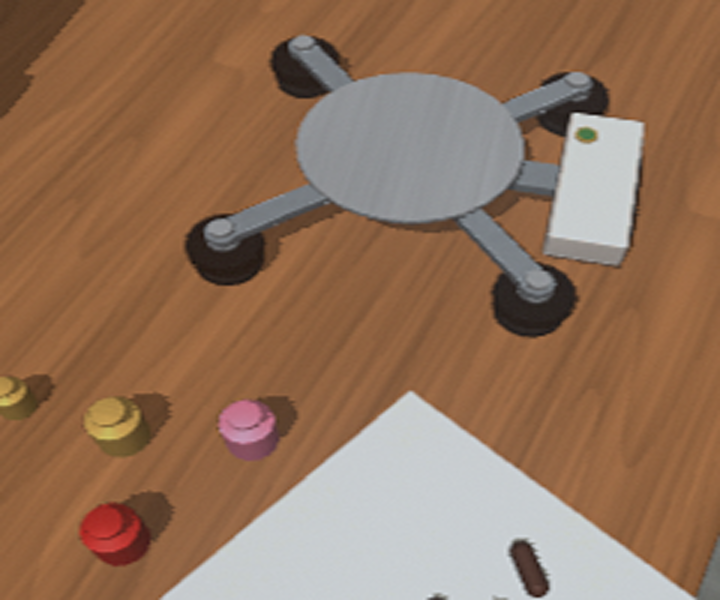

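View pics/t1.png

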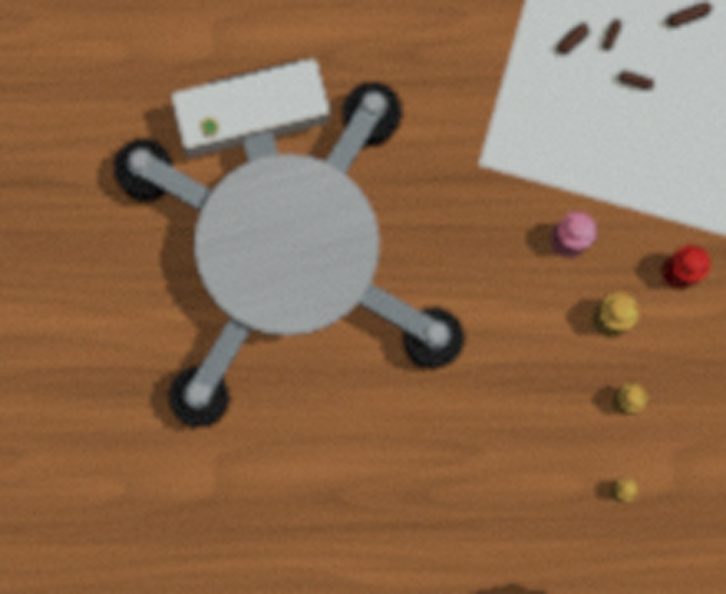

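The pictures show the scale turned a little anticlockwise. The knob is at top (300,230) / scene (302,177). The large brass weight is at top (427,205) / scene (239,327), with the smaller brass ones nearer the robot and the pink and red decoys beside it. Next I'll fit the scale pose and the weight position.

```bash
cat > fit.py <<'E'
from h import *
from scipy.optimize import least_squares
cs=robot.camera("scene");ct=robot.camera("top")
S=lambda u,v:((u+.5)/3+200-.5,(v+.5)/2.4+150-.5)
T=lambda u,v:((u+.5)/3.3+240-.5,(v+.5)/3.3+110-.5)
L=[(-.12,.12),(-.12,-.12),(.12,-.12),(.12,.12)]
ps=[S(303,42),S(220,227),S(539,279),S(578,81)]
pt=[T(199,393),T(438,334),T(375,103),T(141,160)]
def W(p,l,z):
    c,s=np.cos(p[2]),np.sin(p[2]);return [p[0]+c*l[0]-s*l[1],p[1]+s*l[0]+c*l[1],z]
def f(p):
    r=[]
    for l,a,b in zip(L,ps,pt):
        r+=list(proj(cs,W(p,l,.068))-a)+list(proj(ct,W(p,l,.068))-b)
    # pan centre from masks
    return np.array(r)
o=least_squares(f,[.665,-.05,.2]);p=o.x
print("scale",np.round(p,4),np.round(o.fun.reshape(-1,4),1))
print("knob",np.round(W(p,L[0],.034),4),"pan",np.round(p[:2],4))
for c,n in((cs,"scene"),(ct,"top")):
    for r in robot.masks_of("pan",n)[:1]:
        v,u=np.nonzero(r["pixels"]);print(n,"mask",u.mean(),v.mean(),at_z(c,u.mean(),v.mean(),.079))
# brass segmentation
for c,n in((cs,"scene"),(ct,"top")):
    h=cv2.cvtColor(c["frame"],cv2.COLOR_BGR2HSV);m=cv2.inRange(h,(20,110,60),(35,255,255))
    k,_,st,ce=cv2.connectedComponentsWithStats(m)
    for i in range(1,k):
        if st[i,4]>15:print(n,st[i],np.round(ce[i],1),np.round(at_z(c,*ce[i],.035),3))
E
python3 fit.py
```

```text
scale [ 0.6524 -0.0401  0.235 ] [[-0.6  0.1 -0.9 -0.7]
 [-0.7  0.5 -0.6 -0.9]
 [-0.9  0.4 -0.4 -0.9]
 [-0.6 -0.6 -0.5 -0.8]]
knob [0.5077 0.0486 0.034 ] pan [ 0.6524 -0.0401]
scene mask 348.20729684908787 221.52961383558397 [ 0.69339462 -0.0583884   0.079     ]
top mask 323.9612996688742 177.08236754966887 [ 0.67076031 -0.03254103  0.079     ]
scene [169 293   7   6  22] [171.8 295.5] [ 0.421 -0.375  0.035]
scene [197 314   9   6  35] [200.7 316.7] [ 0.506 -0.385  0.035]
scene [230 326  13   8  62] [235.7 330. ] [ 0.587 -0.375  0.035]
top [422 200  11  11  82] [427.2 204.5] [ 0.585 -0.37   0.035]
top [427 227   9   8  50] [430.9 230.4] [ 0.499 -0.378  0.035]
top [426 256   7   5  27] [429.3 258.1] [ 0.41  -0.369  0.035]
```

Request:
arm_command(
  plan=[
    {"offset":[0.02,0.041,0],"dr":[0,0,8],"grip":1},
    {"offset":[0.04,0.082,0],"dr":[0,0,16],"grip":1},
    {"offset":[0.06,0.123,0],"dr":[0,0,24],"grip":1},
    {"offset":[0.08,0.164,0],"dr":[0,0,32],"grip":1},
    {"offset":[0.1,0.205,0],"dr":[0,0,40],"grip":1},
    {"offset":[0.12,0.246,0],"dr":[0,0,48],"grip":1},
    {"offset":[0.14,0.287,0],"dr":[0,0,56],"grip":1},
    {"offset":[0.16,0.328,0],"dr":[0,0,64],"grip":1},
    {"offset":[0.18,0.369,0],"dr":[0,0,72],"grip":1},
    {"offset":[0.2,0.41,0],"dr":[0,0,80],"grip":1},
  ],
  grip_force=10,
)

```text
clock: 2.4
tcp_pos: [0.4307, -0.1152, 0.2149]
ee_rot: [0.001, 0.616, 0.788, 0.0]
wrist_force: [0.1, 0.2, -0.5]
grip_width: 0.092
grip_force: 0.0
```

Request:
arm_command(
  plan=[
    {"offset":[0.008,0.017,-0.005],"dr":[0,0,8],"grip":1},
    {"offset":[0.016,0.034,-0.01],"dr":[0,0,16],"grip":1},
    {"offset":[0.024,0.051,-0.015],"dr":[0,0,24],"grip":1},
    {"offset":[0.032,0.068,-0.02],"dr":[0,0,32],"grip":1},
    {"offset":[0.04,0.085,-0.025],"dr":[0,0,40],"grip":1},
    {"offset":[0.048,0.102,-0.03],"dr":[0,0,48],"grip":1},
    {"offset":[0.056,0.119,-0.035],"dr":[0,0,56],"grip":1},
    {"offset":[0.064,0.136,-0.04],"dr":[0,0,64],"grip":1},
    {"offset":[0.072,0.153,-0.05],"dr":[0,0,72],"grip":1},
    {"offset":[0.078,0.166,-0.06],"dr":[0,0,78],"grip":1},
  ],
)

```text
clock: 3.4
tcp_pos: [0.5087, 0.05, 0.1546]
ee_rot: [0.0, -0.017, 1.0, -0.0]
wrist_force: [-0.4, 0.6, 0.1]
grip_width: 0.0919
grip_force: 0.0
```

Request:
arm_command(
  plan=[
    {"offset":[0,0,-0.02],"dr":[0,0,0],"grip":1},
    {"offset":[0,0,-0.04],"dr":[0,0,0],"grip":1},
    {"offset":[0,0,-0.06],"dr":[0,0,0],"grip":1},
    {"offset":[0,0,-0.08],"dr":[0,0,0],"grip":1},
    {"offset":[0,0,-0.095],"dr":[0,0,0],"grip":1},
    {"offset":[0,0,-0.11],"dr":[0,0,0],"grip":1},
    {"offset":[0,0,-0.12],"dr":[0,0,0],"grip":1},
    {"offset":[0,0,-0.13],"dr":[0,0,0],"grip":1},
    {"offset":[0,0,-0.138],"dr":[0,0,0],"grip":1},
    {"offset":[0,0,-0.138],"dr":[0,0,0],"grip":1},
  ],
)

```text
clock: 4.4
tcp_pos: [0.5074, 0.0492, 0.0156]
ee_rot: [-0.001, -0.014, 1.0, 0.0]
wrist_force: [0.3, -0.0, 0.0]
grip_width: 0.0917
grip_force: 0.0
```

```bash
cat > st.py <<'E'
from h import *
o=robot.get_obs()
q=o["ee_rot"];print({k:np.round(o[k],3).tolist() for k in("clock","joint_pos","tcp_pos","wrist_force","torque","grip_width","grip_force")},"tool-y deg",round(2*np.degrees(np.arctan2(q[2],q[1]))-90,1))
E
python3 st.py; python3 - <<'E'
from h import *
a=robot.camera("scene")["frame"];b=robot.camera("top")["frame"]
f=lambda x:cv2.resize(x,(400,400),interpolation=cv2.INTER_CUBIC)
cv2.imwrite("pics/grip1.png",np.hstack([f(a[125:225,250:350]),f(b[180:280,250:350])]))
E
```

```text
{'clock': 4.4, 'joint_pos': [-0.141, 0.251, 1.923, -0.0, 0.969, -1.739], 'tcp_pos': [0.507, 0.049, 0.016], 'wrist_force': [0.312, -0.018, 0.018], 'torque': [0.046, -0.138, -0.016], 'grip_width': 0.092, 'grip_force': 0.0} tool-y deg 91.6
```

View pics/grip1.png

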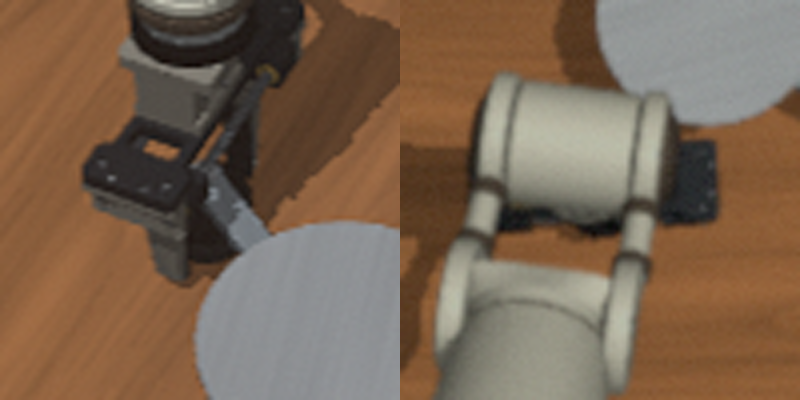

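The fingers straddle the arm end on both sides of the knob with clear gaps. Next, close lightly.

Request:
arm_command(
  plan=[
    {"offset":[0,0,0],"dr":[0,0,0],"grip":-0.3},
    {"offset":[0,0,0],"dr":[0,0,0],"grip":0.3},
    {"offset":[0,0,0],"dr":[0,0,0],"grip":0.3},
    {"offset":[0,0,0],"dr":[0,0,0],"grip":-1},
    {"offset":[0,0,0],"dr":[0,0,0],"grip":-1},
    {"offset":[0,0,0],"dr":[0,0,0],"grip":-1},
    {"offset":[0,0,0],"dr":[0,0,0],"grip":-1},
    {"offset":[0,0,0],"dr":[0,0,0],"grip":-1},
    {"offset":[0,0,0],"dr":[0,0,0],"grip":-1},
    {"offset":[0,0,0],"dr":[0,0,0],"grip":-1},
  ],
  grip_force=12,
)

```text
clock: 5.5
tcp_pos: [0.5082, 0.049, 0.0167]
ee_rot: [0.0, -0.014, 1.0, -0.0]
wrist_force: [0.5, -0.4, 1.8]
grip_width: 0.0598
grip_force: 12.0
```

```bash
python3 st.py
```

```text
{'clock': 5.5, 'joint_pos': [-0.141, 0.25, 1.923, -0.0, 0.969, -1.739], 'tcp_pos': [0.508, 0.049, 0.017], 'wrist_force': [0.546, -0.441, 1.779], 'torque': [-0.036, -0.088, -0.015], 'grip_width': 0.06, 'grip_force': 12.0} tool-y deg 91.6
```

Request:
arm_command(
  plan=[
    {"offset":[0,0,0],"dr":[0,0,-3],"grip":-1},
    {"offset":[0,0,-0.0002],"dr":[0,0,-10],"grip":-1},
    {"offset":[0,0,-0.0004],"dr":[0,0,-17],"grip":-1},
    {"offset":[0,0,-0.0005],"dr":[0,0,-24],"grip":-1},
    {"offset":[0,0,-0.0007],"dr":[0,0,-31],"grip":-1},
    {"offset":[0,0,-0.0008],"dr":[0,0,-38],"grip":-1},
    {"offset":[0,0,-0.001],"dr":[0,0,-45],"grip":-1},
    {"offset":[0,0,-0.0011],"dr":[0,0,-52],"grip":-1},
    {"offset":[0,0,-0.0013],"dr":[0,0,-59],"grip":-1},
    {"offset":[0,0,-0.0014],"dr":[0,0,-65],"grip":-1},
  ],
  grip_force=22,
)

```text
clock: 6.5
tcp_pos: [0.5076, 0.048, 0.0155]
ee_rot: [-0.0, 0.527, 0.85, -0.001]
wrist_force: [-4.9, -4.3, 6.5]
grip_width: 0.0593
grip_force: 22.0
```

```bash
python3 st.py
```

```text
{'clock': 6.5, 'joint_pos': [-0.142, 0.252, 1.923, -0.003, 0.968, -0.601], 'tcp_pos': [0.508, 0.048, 0.016], 'wrist_force': [-4.873, -4.296, 6.5], 'torque': [-0.825, 0.528, 0.116], 'grip_width': 0.059, 'grip_force': 21.996} tool-y deg 26.4
```

Request:
arm_command(
  plan=[
    {"offset":[0,0,0],"dr":[0,0,0],"grip":0.2},
    {"offset":[0,0,0],"dr":[0,0,0],"grip":0.6},
    {"offset":[-0.001,-0.0005,0],"dr":[0,0,8],"grip":0.8},
    {"offset":[-0.001,-0.0005,0],"dr":[0,0,16],"grip":0.8},
    {"offset":[-0.001,-0.0005,0],"dr":[0,0,24],"grip":0.8},
    {"offset":[-0.001,-0.0005,0],"dr":[0,0,32],"grip":0.8},
    {"offset":[-0.001,-0.0005,0],"dr":[0,0,40],"grip":0.8},
    {"offset":[-0.001,-0.0005,0],"dr":[0,0,48],"grip":0.8},
    {"offset":[-0.001,-0.0005,0],"dr":[0,0,56],"grip":0.8},
    {"offset":[-0.001,-0.0005,0],"dr":[0,0,64],"grip":0.8},
  ],
  grip_force=20,
)

```text
clock: 7.5
tcp_pos: [0.5069, 0.0488, 0.0149]
ee_rot: [-0.0, -0.008, 1.0, 0.0]
wrist_force: [0.9, 0.1, -0.2]
grip_width: 0.0829
grip_force: 0.0
```

```bash
python3 st.py
```

```text
{'clock': 7.5, 'joint_pos': [-0.142, 0.25, 1.926, 0.0, 0.966, -1.729], 'tcp_pos': [0.507, 0.049, 0.015], 'wrist_force': [0.906, 0.138, -0.226], 'torque': [0.053, -0.139, -0.005], 'grip_width': 0.083, 'grip_force': 0.0} tool-y deg 90.9
```

Request:
arm_command(
  plan=[
    {"offset":[0,0,0],"dr":[0,0,0],"grip":-1},
    {"offset":[0,0,0],"dr":[0,0,0],"grip":-1},
    {"offset":[0,0,0],"dr":[0,0,0],"grip":-1},
    {"offset":[0,0,0],"dr":[0,0,0],"grip":-1},
    {"offset":[0,0,0],"dr":[0,0,0],"grip":-1},
    {"offset":[0,0,0],"dr":[0,0,0],"grip":-1},
    {"offset":[0,0,0],"dr":[0,0,-3],"grip":-1},
    {"offset":[0,0,0],"dr":[0,0,-6],"grip":-1},
    {"offset":[0,0,0],"dr":[0,0,-9],"grip":-1},
    {"offset":[0,0,0],"dr":[0,0,-12],"grip":-1},
  ],
)

```text
clock: 8.5
tcp_pos: [0.507, 0.0489, 0.015]
ee_rot: [-0.0, 0.1, 0.995, 0.0]
wrist_force: [0.9, 3.7, -2.3]
grip_width: 0.0595
grip_force: 20.0
```

```bash
python3 st.py
```

```text
{'clock': 8.5, 'joint_pos': [-0.142, 0.25, 1.926, 0.0, 0.966, -1.512], 'tcp_pos': [0.507, 0.049, 0.015], 'wrist_force': [0.866, 3.662, -2.285], 'torque': [0.469, -0.197, 0.187], 'grip_width': 0.06, 'grip_force': 19.998} tool-y deg 78.5
```

Request:
arm_command(
  plan=[
    {"offset":[0,0.0003,-0.0001],"dr":[0,0,-1],"grip":-1},
    {"offset":[0,0.0005,-0.0002],"dr":[0,0,-2],"grip":-1},
    {"offset":[0,0.0005,-0.0002],"dr":[0,0,-3],"grip":-1},
    {"offset":[0,0.0005,-0.0002],"dr":[0,0,-4],"grip":-1},
    {"offset":[0,0.0005,-0.0002],"dr":[0,0,-5],"grip":-1},
    {"offset":[0,0.0005,-0.0002],"dr":[0,0,-6],"grip":-1},
    {"offset":[0,0.0005,-0.0002],"dr":[0,0,-7],"grip":-1},
    {"offset":[0,0.0005,-0.0002],"dr":[0,0,-8],"grip":-1},
    {"offset":[0,0.0005,-0.0002],"dr":[0,0,-9],"grip":-1},
    {"offset":[0,0.0005,-0.0002],"dr":[0,0,-10],"grip":-1},
  ],
)

```text
clock: 9.5
tcp_pos: [0.5071, 0.049, 0.0149]
ee_rot: [-0.0, 0.186, 0.982, -0.0]
wrist_force: [-0.6, -0.0, -1.4]
grip_width: 0.0592
grip_force: 20.0
```

```bash
python3 st.py
```

```text
{'clock': 9.5, 'joint_pos': [-0.141, 0.25, 1.926, -0.0, 0.965, -1.337], 'tcp_pos': [0.507, 0.049, 0.015], 'wrist_force': [-0.629, -0.026, -1.393], 'torque': [0.001, -0.127, 0.177], 'grip_width': 0.059, 'grip_force': 20.0} tool-y deg 68.5
```

```bash
python3 - <<'E'
from h import *
for i in range(4):
    robot.camera("top");o=robot.get_obs();print(np.round(o["wrist_force"],2),np.round(o["torque"],3))
E
```

```text
[ 0.08 -1.42 -1.89] [-0.052 -0.131  0.134]
[ 0.95 -0.58 -2.1 ] [-0.077 -0.112  0.024]
[-0.1  -0.78 -2.37] [-0.073 -0.137  0.125]
[-0.66 -0.47 -1.75] [-0.083 -0.079  0.08 ]
```

Request:
arm_command(
  plan=[
    {"offset":[0,0,-0.0001],"dr":[0,0,-1],"grip":-1},
    {"offset":[0,0,-0.0001],"dr":[0,0,-2],"grip":-1},
    {"offset":[0,0,-0.0001],"dr":[0,0,-3],"grip":-1},
    {"offset":[0,0,-0.0001],"dr":[0,0,-4],"grip":-1},
    {"offset":[0,0,-0.0001],"dr":[0,0,-5],"grip":-1},
    {"offset":[0,0,-0.0001],"dr":[0,0,-6],"grip":-1},
    {"offset":[0,0,-0.0001],"dr":[0,0,-7],"grip":-1},
    {"offset":[0,0,-0.0001],"dr":[0,0,-8],"grip":-1},
    {"offset":[0,0,-0.0001],"dr":[0,0,-9],"grip":-1},
    {"offset":[0,0,-0.0001],"dr":[0,0,-10],"grip":-1},
  ],
)

```text
clock: 10.7
tcp_pos: [0.5071, 0.049, 0.0149]
ee_rot: [-0.0, 0.271, 0.962, -0.0]
wrist_force: [0.1, -1.0, -2.2]
grip_width: 0.0594
grip_force: 20.0
```

```bash
python3 - <<'E'
from h import *
o=robot.get_obs();print(np.round(o["wrist_force"],2),np.round(o["torque"],3),o["clock"])
for i in range(2):
    robot.camera("top");o=robot.get_obs();print(np.round(o["wrist_force"],2),np.round(o["torque"],3))
E
```

```text
[ 0.11 -0.98 -2.19] [-0.284 -0.06   0.267] 10.7
[-0.81 -2.13 -1.45] [-0.305 -0.047  0.139]
[ 0.05 -2.41 -2.22] [-0.317 -0.103 -0.005]
```

The knob torque is clearly above the free value, but single readings scatter. I'll back off and sweep forward in steps to find where the foot touches.

```bash
cat > t.py <<'E'
from h import *
o=robot.get_obs();q=o["ee_rot"]
print(round(float(o["clock"]),1),"yaw",round(2*np.degrees(np.arctan2(q[2],q[1]))-90,1),"F",np.round(o["wrist_force"],1),"Mz",round(float(o["torque"][2]),3),"j6",round(float(o["joint_efforts"][5]),3),"qd6",round(float(o["qd"][5]),3))
E
python3 t.py
```

```text
10.8 yaw 58.5 F [ 0.1 -2.4 -2.2] Mz -0.005 j6 0.192 qd6 -0.017
```

Request:
arm_command(
  plan=[
    {"offset":[0,0,0],"dr":[0,0,1],"grip":-1},
    {"offset":[0,0,0.0001],"dr":[0,0,4],"grip":-1},
    {"offset":[0,0,0.0001],"dr":[0,0,8],"grip":-1},
    {"offset":[0,0,0.0001],"dr":[0,0,12],"grip":-1},
    {"offset":[0,0,0.0001],"dr":[0,0,16],"grip":-1},
    {"offset":[0,0,0.0002],"dr":[0,0,20],"grip":-1},
    {"offset":[0,0,0.0002],"dr":[0,0,24],"grip":-1},
    {"offset":[0,0,0.0002],"dr":[0,0,28],"grip":-1},
    {"offset":[0,0,0.0002],"dr":[0,0,32],"grip":-1},
    {"offset":[0,0,0.0002],"dr":[0,0,35],"grip":-1},
  ],
)

```text
clock: 11.8
tcp_pos: [0.5071, 0.049, 0.0151]
ee_rot: [-0.0, -0.033, 0.999, 0.0]
wrist_force: [-1.3, -2.9, -0.8]
grip_width: 0.0596
grip_force: 20.0
```

```bash
python3 t.py
```

```text
11.8 yaw 93.7 F [-1.3 -2.9 -0.8] Mz -0.112 j6 0.324 qd6 -0.506
```

Request:
arm_command(
  plan=[
    {"offset":[0,0,0],"dr":[0,0,0],"grip":-1},
    {"offset":[0,0,0],"dr":[0,0,0],"grip":-1},
    {"offset":[0,0,0],"dr":[0,0,-1],"grip":-1},
    {"offset":[0,0,0],"dr":[0,0,-2],"grip":-1},
    {"offset":[0,0,0],"dr":[0,0,-3],"grip":-1},
    {"offset":[0,0,0],"dr":[0,0,-4],"grip":-1},
    {"offset":[0,0,0],"dr":[0,0,-5],"grip":-1},
    {"offset":[0,0,0],"dr":[0,0,-6],"grip":-1},
    {"offset":[0,0,0],"dr":[0,0,-7],"grip":-1},
    {"offset":[0,0,0],"dr":[0,0,-8],"grip":-1},
  ],
)

```text
clock: 12.8
tcp_pos: [0.5071, 0.0491, 0.0151]
ee_rot: [-0.0, 0.039, 0.999, -0.0]
wrist_force: [-1.9, -1.2, -0.3]
grip_width: 0.0594
grip_force: 20.0
```

```bash
python3 t.py
```

```text
12.8 yaw 85.5 F [-1.9 -1.2 -0.3] Mz 0.099 j6 -0.032 qd6 0.172
```

Request:
arm_command(
  plan=[
    {"offset":[0,0,0],"dr":[0,0,-0.5],"grip":-1},
    {"offset":[0,0,0],"dr":[0,0,-1],"grip":-1},
    {"offset":[0,0,0],"dr":[0,0,-1.5],"grip":-1},
    {"offset":[0,0,0],"dr":[0,0,-2],"grip":-1},
    {"offset":[0,0,0],"dr":[0,0,-3],"grip":-1},
    {"offset":[0,0,0],"dr":[0,0,-4],"grip":-1},
    {"offset":[0,0,0],"dr":[0,0,-5],"grip":-1},
    {"offset":[0,0,0],"dr":[0,0,-6],"grip":-1},
    {"offset":[0,0,0],"dr":[0,0,-7],"grip":-1},
    {"offset":[0,0,0],"dr":[0,0,-8],"grip":-1},
  ],
)

```text
clock: 13.8
tcp_pos: [0.5071, 0.049, 0.015]
ee_rot: [-0.0, 0.109, 0.994, -0.0]
wrist_force: [-2.6, -2.4, -1.9]
grip_width: 0.0594
grip_force: 20.0
```

```bash
python3 t.py
```

```text
13.8 yaw 77.5 F [-2.6 -2.4 -1.9] Mz 0.153 j6 -0.017 qd6 0.173
```

Request:
arm_command(
  plan=[
    {"offset":[0,0,0],"dr":[0,0,0],"grip":0.2},
    {"offset":[0,0,0],"dr":[0,0,0],"grip":0.5},
    {"offset":[-0.0003,-0.0003,0],"dr":[0,0,-8],"grip":0.5},
    {"offset":[-0.0003,-0.0003,0],"dr":[0,0,-16],"grip":0.5},
    {"offset":[-0.0003,-0.0003,0],"dr":[0,0,-24],"grip":0.5},
    {"offset":[-0.0003,-0.0003,0],"dr":[0,0,-32],"grip":0.5},
    {"offset":[-0.0003,-0.0003,0],"dr":[0,0,-40],"grip":0.5},
    {"offset":[-0.0003,-0.0003,0],"dr":[0,0,-48],"grip":0.5},
    {"offset":[-0.0003,-0.0003,0],"dr":[0,0,-48],"grip":-1},
    {"offset":[-0.0003,-0.0003,0],"dr":[0,0,-48],"grip":-1},
  ],
)

```text
clock: 14.8
tcp_pos: [0.5071, 0.049, 0.0155]
ee_rot: [0.0, 0.502, 0.865, 0.0]
wrist_force: [0.6, -0.8, 1.7]
grip_width: 0.0598
grip_force: 20.0
```

Request:
arm_command(
  plan=[
    {"offset":[0,0,0],"dr":[0,0,0],"grip":-1},
    {"offset":[0,0,0],"dr":[0,0,0],"grip":-1},
    {"offset":[0,0,0],"dr":[0,0,0],"grip":-1},
    {"offset":[0,0,0.0002],"dr":[0,0,8],"grip":-1},
    {"offset":[0,0,0.0004],"dr":[0,0,16],"grip":-1},
    {"offset":[0,0,0.0005],"dr":[0,0,24],"grip":-1},
    {"offset":[0,0,0.0006],"dr":[0,0,32],"grip":-1},
    {"offset":[0,0,0.0008],"dr":[0,0,40],"grip":-1},
    {"offset":[0,0,0.001],"dr":[0,0,48],"grip":-1},
    {"offset":[0,0,0.0012],"dr":[0,0,54],"grip":-1},
  ],
)

```text
clock: 15.8
tcp_pos: [0.507, 0.049, 0.0162]
ee_rot: [0.0, 0.053, 0.999, 0.0]
wrist_force: [0.7, 1.0, 0.1]
grip_width: 0.0595
grip_force: 20.0
```

```bash
python3 t.py
```

```text
15.8 yaw 83.9 F [0.7 1.  0.1] Mz -0.061 j6 0.816 qd6 -1.015
```

Request:
arm_command(
  plan=[
    {"offset":[0,0,0],"dr":[0,0,0],"grip":-1},
    {"offset":[0,0,0],"dr":[0,0,0],"grip":-1},
    {"offset":[0,0,0],"dr":[0,0,-1],"grip":-1},
    {"offset":[0,0,0],"dr":[0,0,-2],"grip":-1},
    {"offset":[0,0,-0.0001],"dr":[0,0,-3],"grip":-1},
    {"offset":[0,0,-0.0001],"dr":[0,0,-4],"grip":-1},
    {"offset":[0,0,-0.0001],"dr":[0,0,-5],"grip":-1},
    {"offset":[0,0,-0.0001],"dr":[0,0,-6],"grip":-1},
    {"offset":[0,0,-0.0002],"dr":[0,0,-7],"grip":-1},
    {"offset":[0,0,-0.0002],"dr":[0,0,-8],"grip":-1},
  ],
)

```text
clock: 16.8
tcp_pos: [0.507, 0.0489, 0.0161]
ee_rot: [0.0, 0.126, 0.992, 0.0]
wrist_force: [3.2, 2.5, -1.3]
grip_width: 0.0597
grip_force: 20.0
```

```bash
python3 t.py
```

```text
16.8 yaw 75.5 F [ 3.2  2.5 -1.3] Mz 0.032 j6 -0.12 qd6 0.171
```

Request:
arm_command(
  plan=[
    {"offset":[0,0,0],"dr":[0,0,-1],"grip":-1},
    {"offset":[0,0,0],"dr":[0,0,-2],"grip":-1},
    {"offset":[0,0,0],"dr":[0,0,-3],"grip":-1},
    {"offset":[0,0,0],"dr":[0,0,-4],"grip":-1},
    {"offset":[0,0,-0.0001],"dr":[0,0,-5],"grip":-1},
    {"offset":[0,0,-0.0001],"dr":[0,0,-6],"grip":-1},
    {"offset":[0,0,-0.0001],"dr":[0,0,-7],"grip":-1},
    {"offset":[0,0,-0.0001],"dr":[0,0,-8],"grip":-1},
    {"offset":[0,0,-0.0002],"dr":[0,0,-9],"grip":-1},
    {"offset":[0,0,-0.0002],"dr":[0,0,-10],"grip":-1},
  ],
)

```text
clock: 17.8
tcp_pos: [0.507, 0.0488, 0.0159]
ee_rot: [0.0, 0.212, 0.977, 0.0]
wrist_force: [3.6, 3.5, -1.9]
grip_width: 0.0594
grip_force: 20.0
```

```bash
python3 t.py
```

```text
17.8 yaw 65.5 F [ 3.6  3.5 -1.9] Mz 0.077 j6 -0.117 qd6 0.174
```

Request:
arm_command(
  plan=[
    {"offset":[0,0,0],"dr":[0,0,-1],"grip":-1},
    {"offset":[0,0,0],"dr":[0,0,-2],"grip":-1},
    {"offset":[0,0,0],"dr":[0,0,-3],"grip":-1},
    {"offset":[0,0,0],"dr":[0,0,-4],"grip":-1},
    {"offset":[0,0,-0.0001],"dr":[0,0,-5],"grip":-1},
    {"offset":[0,0,-0.0001],"dr":[0,0,-6],"grip":-1},
    {"offset":[0,0,-0.0001],"dr":[0,0,-7],"grip":-1},
    {"offset":[0,0,-0.0001],"dr":[0,0,-8],"grip":-1},
    {"offset":[0,0,-0.0002],"dr":[0,0,-9],"grip":-1},
    {"offset":[0,0,-0.0002],"dr":[0,0,-10],"grip":-1},
  ],
)

```text
clock: 18.8
tcp_pos: [0.5069, 0.0488, 0.0158]
ee_rot: [0.0, 0.296, 0.955, 0.0]
wrist_force: [3.3, 3.8, -1.3]
grip_width: 0.0591
grip_force: 20.0
```

```bash
python3 t.py
```

```text
18.8 yaw 55.5 F [ 3.3  3.8 -1.3] Mz 0.099 j6 -0.092 qd6 0.174
```

The j6 effort is the cleaner signal. It is flat up to about 43° of total turn, then rises at about 0.003 N m per degree, as predicted for load. An even share should therefore come at about 83°, which is 30° further on.

Request:
arm_command(
  plan=[
    {"offset":[0.0003,0.0003,0],"dr":[0,0,-1],"grip":-1},
    {"offset":[0.0003,0.0003,0],"dr":[0,0,-2],"grip":-1},
    {"offset":[0.0003,0.0003,0],"dr":[0,0,-3],"grip":-1},
    {"offset":[0.0003,0.0003,0],"dr":[0,0,-4],"grip":-1},
    {"offset":[0.0003,0.0003,0],"dr":[0,0,-5],"grip":-1},
    {"offset":[0.0003,0.0003,0],"dr":[0,0,-6],"grip":-1},
    {"offset":[0.0003,0.0003,0],"dr":[0,0,-7],"grip":-1},
    {"offset":[0.0003,0.0003,0],"dr":[0,0,-8],"grip":-1},
    {"offset":[0.0003,0.0003,0],"dr":[0,0,-9],"grip":-1},
    {"offset":[0.0003,0.0003,-0.0001],"dr":[0,0,-10],"grip":-1},
  ],
)

```text
clock: 19.8
tcp_pos: [0.5071, 0.0489, 0.0156]
ee_rot: [-0.0, 0.379, 0.926, -0.0]
wrist_force: [-0.2, -0.3, 0.7]
grip_width: 0.0597
grip_force: 20.0
```

```bash
python3 t.py
```

```text
19.8 yaw 45.5 F [-0.2 -0.3  0.7] Mz 0.115 j6 -0.048 qd6 0.172
```

Request:
arm_command(
  plan=[
    {"offset":[0,0,0],"dr":[0,0,-1],"grip":-1},
    {"offset":[0,0,0],"dr":[0,0,-2],"grip":-1},
    {"offset":[0,0,0],"dr":[0,0,-3],"grip":-1},
    {"offset":[0,0,0],"dr":[0,0,-4],"grip":-1},
    {"offset":[0,0,0],"dr":[0,0,-5],"grip":-1},
    {"offset":[0,0,0],"dr":[0,0,-6],"grip":-1},
    {"offset":[0,0,0],"dr":[0,0,-7],"grip":-1},
    {"offset":[0,0,0],"dr":[0,0,-8],"grip":-1},
    {"offset":[0,0,0],"dr":[0,0,-9],"grip":-1},
    {"offset":[0,0,-0.0001],"dr":[0,0,-10],"grip":-1},
  ],
)

```text
clock: 20.8
tcp_pos: [0.5071, 0.049, 0.0155]
ee_rot: [-0.0, 0.458, 0.889, -0.0]
wrist_force: [-1.0, -2.1, 2.6]
grip_width: 0.0597
grip_force: 20.0
```

```bash
python3 t.py
```

```text
20.8 yaw 35.5 F [-1.  -2.1  2.6] Mz 0.153 j6 -0.014 qd6 0.173
```

Request:
arm_command(
  plan=[
    {"offset":[0,0,0],"dr":[0,0,-1],"grip":-1},
    {"offset":[0,0,0],"dr":[0,0,-2],"grip":-1},
    {"offset":[0,0,0],"dr":[0,0,-3],"grip":-1},
    {"offset":[0,0,0],"dr":[0,0,-4],"grip":-1},
    {"offset":[0,0,0],"dr":[0,0,-5],"grip":-1},
    {"offset":[0,0,0],"dr":[0,0,-6],"grip":-1},
    {"offset":[0,0,0],"dr":[0,0,-7],"grip":-1},
    {"offset":[0,0,0],"dr":[0,0,-8],"grip":-1},
    {"offset":[0,0,0],"dr":[0,0,-9],"grip":-1},
    {"offset":[0,0,0],"dr":[0,0,-10],"grip":-1},
  ],
)

```text
clock: 21.8
tcp_pos: [0.5071, 0.049, 0.0155]
ee_rot: [-0.0, 0.534, 0.846, -0.0]
wrist_force: [0.4, -3.9, 1.3]
grip_width: 0.0596
grip_force: 20.0
```

```bash
python3 t.py
```

```text
21.8 yaw 25.5 F [ 0.4 -3.9  1.3] Mz 0.16 j6 0.004 qd6 0.173
```

The load signal is now about at even share (rise of 0.12 over free). I'll release and lift clear.

Request:
arm_command(
  plan=[
    {"offset":[0,0,0],"dr":[0,0,0],"grip":0.2},
    {"offset":[0,0,0],"dr":[0,0,0],"grip":0.8},
    {"offset":[0,0,0],"dr":[0,0,0],"grip":0.8},
    {"offset":[0,0,0.01],"dr":[0,0,0],"grip":0.8},
    {"offset":[0,0,0.03],"dr":[0,0,0],"grip":0.8},
    {"offset":[0,0,0.06],"dr":[0,0,0],"grip":0.8},
    {"offset":[0,0,0.1],"dr":[0,0,0],"grip":0.8},
    {"offset":[0,0,0.14],"dr":[0,0,0],"grip":0.8},
    {"offset":[0,-0.03,0.15],"dr":[0,0,5],"grip":0.8},
    {"offset":[0,-0.06,0.15],"dr":[0,0,10],"grip":0.8},
  ],
)

```text
clock: 22.8
tcp_pos: [0.5091, -0.0114, 0.1694]
ee_rot: [0.003, 0.455, 0.891, 0.001]
wrist_force: [1.0, -0.4, -0.6]
grip_width: 0.0824
grip_force: 0.0
```

```bash
python3 t.py; python3 - <<'E'
from h import *
from scipy.optimize import minimize
from scipy.spatial import ConvexHull
obs=[]
for n,(u,v) in(("scene",(239,327)),("top",(427,205))):
    c=robot.camera(n);cv2.imwrite(f"pics/{n}2.png",c["frame"])
    h=cv2.cvtColor(c["frame"],cv2.COLOR_BGR2HSV);m=cv2.inRange(h,(17,120,40),(36,255,255))
    k,lab,st,ce=cv2.connectedComponentsWithStats(m)
    i=min((i for i in range(1,k) if st[i,4]>15),key=lambda i:np.hypot(*(ce[i]-(u,v))))
    print(n,st[i],np.round(ce[i],1))
    obs.append((c,lab==i))
a=np.linspace(0,2*np.pi,40)
def sil(c,x,y):
    P=[(x+r*np.cos(t),y+r*np.sin(t),z) for r,z in((.019,0),(.019,.048)) for t in a]+[(x+.008*np.cos(t),y+.008*np.sin(t),.066) for t in a]
    uv=np.array([proj(c,p) for p in P],np.float32)
    m=np.zeros((1600,2560),np.uint8);cv2.fillConvexPoly(m,np.int32(np.round((cv2.convexHull(uv)+.5)*4)),1)
    return cv2.resize(m.astype(np.float32),(640,400),interpolation=cv2.INTER_AREA)
for sub in((0,),(1,),(0,1)):
    f=lambda p:sum(np.abs(sil(obs[i][0],*p)-obs[i][1]).sum() for i in sub)
    g=min(((f((x,y)),x,y) for x in np.arange(.57,.605,.003) for y in np.arange(-.39,-.352,.003)))
    print(sub,np.round(g,4))
E
```

```text
22.8 yaw 35.9 F [ 1.  -0.4 -0.6] Mz 0.018 j6 1.575 qd6 -1.456
scene [228 315  22  25 402] [238.6 327.3]
top [419 199  15  13 141] [426.4 204.7]
(0,) [40.5625  0.585  -0.366 ]
(1,) [19.875  0.585 -0.369]
(0, 1) [70.9375  0.585  -0.366 ]
```

Request:
arm_command(
  plan=[
    {"offset":[0.009,-0.04,0],"dr":[0,0,5],"grip":0.8},
    {"offset":[0.018,-0.08,0],"dr":[0,0,10],"grip":0.8},
    {"offset":[0.027,-0.12,0],"dr":[0,0,15],"grip":0.6},
    {"offset":[0.036,-0.16,0],"dr":[0,0,20],"grip":0.6},
    {"offset":[0.045,-0.2,0],"dr":[0,0,25],"grip":0.6},
    {"offset":[0.054,-0.24,0],"dr":[0,0,30],"grip":0.6},
    {"offset":[0.063,-0.28,0],"dr":[0,0,35],"grip":0.6},
    {"offset":[0.072,-0.32,0],"dr":[0,0,40],"grip":0.6},
    {"offset":[0.078,-0.345,0],"dr":[0,0,41],"grip":0.6},
    {"offset":[0.078,-0.356,-0.005],"dr":[0,0,41],"grip":0.6},
  ],
)

```text
clock: 23.9
tcp_pos: [0.5858, -0.3687, 0.1609]
ee_rot: [0.001, 0.118, 0.993, -0.0]
wrist_force: [-1.2, -0.4, -0.3]
grip_width: 0.0734
grip_force: 0.0
```

```bash
python3 st.py
```

```text
{'clock': 23.9, 'joint_pos': [-0.736, 0.495, 1.284, 0.0, 1.36, -2.071], 'tcp_pos': [0.586, -0.369, 0.161], 'wrist_force': [-1.192, -0.436, -0.275], 'torque': [0.073, -0.193, 0.013], 'grip_width': 0.073, 'grip_force': 0.0} tool-y deg 76.5
```

Request:
arm_command(
  plan=[
    {"offset":[0,0,-0.025],"dr":[0,0,0],"grip":0.6},
    {"offset":[0,0,-0.05],"dr":[0,0,0],"grip":0.6},
    {"offset":[0,0,-0.075],"dr":[0,0,0],"grip":0.6},
    {"offset":[0,0,-0.1],"dr":[0,0,0],"grip":0.6},
    {"offset":[0,0,-0.12],"dr":[0,0,0],"grip":0.6},
    {"offset":[0,0,-0.135],"dr":[0,0,0],"grip":0.6},
    {"offset":[0,0,-0.146],"dr":[0,0,0],"grip":0.6},
    {"offset":[0,0,-0.146],"dr":[0,0,0],"grip":0.6},
    {"offset":[0,0,-0.146],"dr":[0,0,0],"grip":-1},
    {"offset":[0,0,-0.146],"dr":[0,0,0],"grip":-1},
  ],
  grip_force=25,
)

```text
clock: 24.9
tcp_pos: [0.586, -0.3676, 0.016]
ee_rot: [0.001, 0.117, 0.993, -0.001]
wrist_force: [-1.3, -0.2, 0.1]
grip_width: 0.0598
grip_force: 0.0
```

Request:
arm_command(
  plan=[
    {"offset":[0,0,0],"dr":[0,0,0],"grip":-1},
    {"offset":[0,0,0],"dr":[0,0,0],"grip":-1},
    {"offset":[0,0,0],"dr":[0,0,0],"grip":-1},
    {"offset":[0,0,0],"dr":[0,0,0],"grip":-1},
    {"offset":[0,0,0.01],"dr":[0,0,0],"grip":-1},
    {"offset":[0,0,0.03],"dr":[0,0,0],"grip":-1},
    {"offset":[0,0,0.055],"dr":[0,0,0],"grip":-1},
    {"offset":[0,0,0.085],"dr":[0,0,0],"grip":-1},
    {"offset":[0,0,0.11],"dr":[0,0,0],"grip":-1},
    {"offset":[0,0,0.12],"dr":[0,0,0],"grip":-1},
  ],
)

```text
clock: 25.9
tcp_pos: [0.586, -0.3676, 0.1374]
ee_rot: [0.001, 0.117, 0.993, -0.001]
wrist_force: [0.1, -1.1, -4.2]
grip_width: 0.0375
grip_force: 25.0
```

```bash
python3 st.py; python3 - <<'E'
from h import *
a=robot.camera("scene")["frame"]
cv2.imwrite("pics/w1.png",cv2.resize(a[130:380,160:440],None,fx=2,fy=2,interpolation=cv2.INTER_CUBIC))
E
```

```text
{'clock': 25.9, 'joint_pos': [-0.734, 0.512, 1.309, 0.0, 1.317, -2.071], 'tcp_pos': [0.586, -0.368, 0.137], 'wrist_force': [0.056, -1.093, -4.186], 'torque': [-0.009, -0.146, 0.036], 'grip_width': 0.037, 'grip_force': 24.999} tool-y deg 76.6
```

View pics/w1.png

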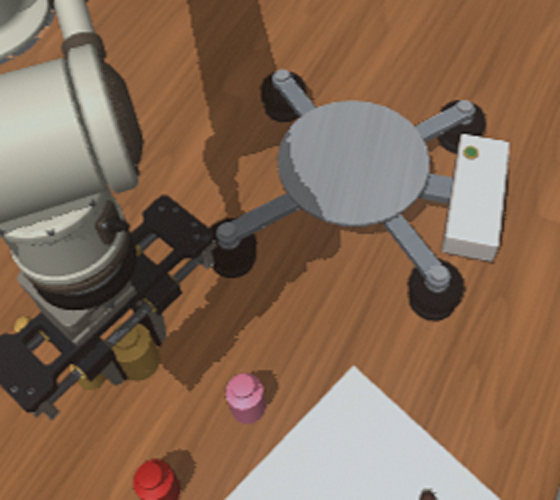

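The picture shows the brass weight hanging between the fingers at (130,350). The bystanders and the scale have not moved. Next, carry it over the pan.

Request:
arm_command(
  plan=[
    {"offset":[0.003,0.015,0],"dr":[0,0,0],"grip":-1},
    {"offset":[0.01,0.05,0],"dr":[0,0,0],"grip":-1},
    {"offset":[0.018,0.09,0],"dr":[0,0,0],"grip":-1},
    {"offset":[0.027,0.135,0],"dr":[0,0,0],"grip":-1},
    {"offset":[0.036,0.18,0],"dr":[0,0,0],"grip":-1},
    {"offset":[0.045,0.225,0],"dr":[0,0,0],"grip":-1},
    {"offset":[0.053,0.265,0],"dr":[0,0,0],"grip":-1},
    {"offset":[0.06,0.3,0],"dr":[0,0,0],"grip":-1},
    {"offset":[0.065,0.32,0],"dr":[0,0,0],"grip":-1},
    {"offset":[0.066,0.327,0],"dr":[0,0,0],"grip":-1},
  ],
)

```text
clock: 26.95
tcp_pos: [0.6495, -0.0361, 0.1318]
ee_rot: [-0.002, 0.115, 0.993, 0.001]
wrist_force: [-1.4, -0.0, -5.5]
grip_width: 0.0372
grip_force: 25.0
```

Request:
arm_command(
  plan=[
    {"offset":[0,0,-0.005],"dr":[0,0,0],"grip":-1},
    {"offset":[0,0,-0.012],"dr":[0,0,0],"grip":-1},
    {"offset":[0,0,-0.02],"dr":[0,0,0],"grip":-1},
    {"offset":[0,0,-0.026],"dr":[0,0,0],"grip":-1},
    {"offset":[0,0,-0.031],"dr":[0,0,0],"grip":-1},
    {"offset":[0,0,-0.034],"dr":[0,0,0],"grip":-1},
    {"offset":[0,0,-0.036],"dr":[0,0,0],"grip":-1},
    {"offset":[0,0,-0.038],"dr":[0,0,0],"grip":-1},
    {"offset":[0,0,-0.039],"dr":[0,0,0],"grip":-1},
    {"offset":[0,0,-0.04],"dr":[0,0,0],"grip":-1},
  ],
)

```text
clock: 27.95
tcp_pos: [0.6513, -0.0399, 0.0947]
ee_rot: [0.0, 0.117, 0.993, -0.0]
wrist_force: [0.7, 0.5, -3.9]
grip_width: 0.037
grip_force: 25.0
```

```bash
python3 st.py
```

```text
{'clock': 27.95, 'joint_pos': [-0.246, 0.462, 1.467, 0.0, 1.212, -1.583], 'tcp_pos': [0.651, -0.04, 0.095], 'wrist_force': [0.667, 0.514, -3.916], 'torque': [0.07, -0.129, 0.013], 'grip_width': 0.037, 'grip_force': 24.999} tool-y deg 76.6
```

Request:
arm_command(
  plan=[
    {"offset":[0,0,-0.0002],"dr":[0,0,0],"grip":-1},
    {"offset":[0,0,-0.0004],"dr":[0,0,0],"grip":-1},
    {"offset":[0,0,-0.0006],"dr":[0,0,0],"grip":-1},
    {"offset":[0,0,-0.0008],"dr":[0,0,0],"grip":-1},
    {"offset":[0,0,-0.001],"dr":[0,0,0],"grip":-1},
    {"offset":[0,0,-0.001],"dr":[0,0,0],"grip":-1},
    {"offset":[0,0,-0.001],"dr":[0,0,0],"grip":-1},
    {"offset":[0,0,-0.001],"dr":[0,0,0],"grip":-1},
    {"offset":[0,0,-0.001],"dr":[0,0,0],"grip":-1},
    {"offset":[0,0,-0.001],"dr":[0,0,0],"grip":-1},
  ],
)

```text
clock: 28.95
tcp_pos: [0.6512, -0.0399, 0.0937]
ee_rot: [0.0, 0.117, 0.993, -0.0]
wrist_force: [-0.8, 0.4, -2.8]
grip_width: 0.0373
grip_force: 25.0
```

Request:
arm_command(
  plan=[
    {"offset":[0,0,-0.0002],"dr":[0,0,0],"grip":-1},
    {"offset":[0,0,-0.0003],"dr":[0,0,0],"grip":-1},
    {"offset":[0,0,-0.0004],"dr":[0,0,0],"grip":-1},
    {"offset":[0,0,-0.0005],"dr":[0,0,0],"grip":-1},
    {"offset":[0,0,-0.0006],"dr":[0,0,0],"grip":-1},
    {"offset":[0,0,-0.0007],"dr":[0,0,0],"grip":-1},
    {"offset":[0,0,-0.0008],"dr":[0,0,0],"grip":-1},
    {"offset":[0,0,-0.0008],"dr":[0,0,0],"grip":-1},
    {"offset":[0,0,-0.0008],"dr":[0,0,0],"grip":-1},
    {"offset":[0,0,-0.0008],"dr":[0,0,0],"grip":-1},
  ],
)

```text
clock: 29.95
tcp_pos: [0.6513, -0.0399, 0.0936]
ee_rot: [0.0, 0.117, 0.993, -0.0]
wrist_force: [-4.3, 0.8, 6.1]
grip_width: 0.0371
grip_force: 25.0
```

The weight has touched down with a light push. Release and lift straight up.

Request:
arm_command(
  plan=[
    {"offset":[0,0,0.0005],"dr":[0,0,0],"grip":-1},
    {"offset":[0,0,0.0005],"dr":[0,0,0],"grip":0.3},
    {"offset":[0,0,0.0005],"dr":[0,0,0],"grip":0.6},
    {"offset":[0,0,0.0005],"dr":[0,0,0],"grip":0.6},
    {"offset":[0,0,0.0005],"dr":[0,0,0],"grip":0.6},
    {"offset":[0,0,0.01],"dr":[0,0,0],"grip":0.6},
    {"offset":[0,0,0.03],"dr":[0,0,0],"grip":0.6},
    {"offset":[0,0,0.06],"dr":[0,0,0],"grip":0.6},
    {"offset":[0,0,0.1],"dr":[0,0,0],"grip":0.6},
    {"offset":[0,0,0.13],"dr":[0,0,0],"grip":0.6},
  ],
)

```text
clock: 30.95
tcp_pos: [0.6518, -0.0401, 0.2262]
ee_rot: [0.002, 0.117, 0.993, -0.0]
wrist_force: [1.5, -0.3, 0.7]
grip_width: 0.0736
grip_force: 0.0
```

Request:
arm_command(
  plan=[
    {"offset":[-0.02,-0.03,0.01],"dr":[0,0,0],"grip":0.6},
    {"offset":[-0.04,-0.06,0.01],"dr":[0,0,0],"grip":0.6},
    {"offset":[-0.06,-0.09,0.01],"dr":[0,0,0],"grip":0.6},
    {"offset":[-0.08,-0.12,0.01],"dr":[0,0,0],"grip":0.6},
    {"offset":[-0.1,-0.15,0.01],"dr":[0,0,0],"grip":0.6},
    {"offset":[-0.12,-0.18,0.01],"dr":[0,0,0],"grip":0.6},
    {"offset":[-0.14,-0.21,0.01],"dr":[0,0,0],"grip":0.6},
    {"offset":[-0.16,-0.24,0.01],"dr":[0,0,0],"grip":0.6},
    {"offset":[-0.17,-0.26,0.01],"dr":[0,0,0],"grip":0.6},
    {"offset":[-0.17,-0.26,0.01],"dr":[0,0,0],"grip":0.6},
  ],
)

```text
clock: 31.95
tcp_pos: [0.48, -0.3023, 0.2335]
ee_rot: [0.0, 0.119, 0.993, -0.001]
wrist_force: [-0.2, -0.0, 0.7]
grip_width: 0.0736
grip_force: 0.0
```

```bash
python3 - <<'E'
from h import *
f=lambda x:cv2.resize(x,(400,400),interpolation=cv2.INTER_CUBIC)
a=robot.camera("scene")["frame"];b=robot.camera("top")["frame"]
cv2.imwrite("pics/end.png",np.hstack([f(a[130:330,240:440]),f(b[110:270,250:410])]))
E
```

```text
(no output)
```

View pics/end.png

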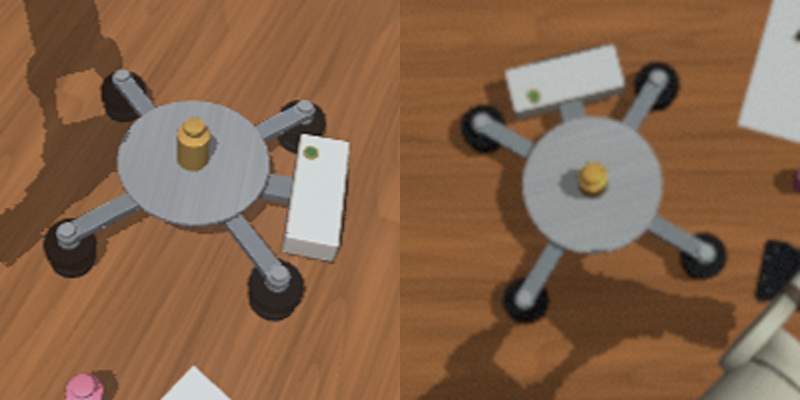

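The weight stands upright in the middle of the pan at (193,150) in the left half and (593,180) in the right half. The scale has not moved and the arm is clear, so I'm handing the job in.

```bash
python3 -c "
from workcell import robot
print(robot.close_job())"
```

```text
the job is handed in; nothing more can be done
None
```

The job is handed in at about 32 s: by torque feel I turned the slack foot to about 0.7 rad past first touch (about an even share), and the final pictures show the 500 g weight upright mid-pan; no verdict was returned.

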